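Mount the drawer rail on the carving rest and fit its pull

ROBOT

A 7-joint arm with a two-finger parallel gripper is mounted at the origin on the work surface. World frame = base frame: x ahead of the robot, y to its left, z up, the work surface at z = 0. Lengths are in m, angles in degrees, forces in N, time in s.
With the tool pointing down it reaches from about 0.425 to 0.875 m from the base axis. Payload 4.7 kg.
Tool frame: the origin (TCP) lies at the very end of the fingers, on their centre line; the grasp point (between the pads) lies 19 mm behind it; z points along the fingers, y is the line along which they close (so a half turn about z gives the same grasp; the last joint's range is limited). The gripper opens to 87 mm and grips with 3 to 60 N. Pads are 19 mm wide; open, the fingers measure 117 mm over their backs; the gripper's body (75 mm by 190 mm) begins 51 mm behind the grasp point.
Start: joints at [72.542, 18.392, -4.016, 83.108, 1.295, 78.541, -3.26], TCP at [0.204, -0.617, 0.202] pointing down, gripper open.
Joint ranges: [-163.93, 163.93], [-17.29, 119.83], [-79.2, 71.16], [3.27, 140.29], [-89.18, 269.18], [5.43, 117.66], [-154.24, 154.24]. Speed limits (degrees/s): [147.25, 147.25, 180, 180, 180, 180, 180].

INTERFACE

Orientations are given as [roll, pitch, yaw] about the fixed x, y, z axes, in that order (R = Rz(yaw) Ry(pitch) Rx(roll)).
In Python, from cell import get_obs, cams, ticket, finder gives the robot as it stands.
- The arm moves only by the shell command python3 -m creep 'ROWS' [FORCE]. ROWS is text: rows parted by semicolons, each of 5 numbers parted by spaces: the shift along the world's x, y, z in m, then the turn about the world's z in degrees, then the finger opening in m, from 0 to 0.087. A call has 1 to 8 rows; each row shifts and turns the commanded pose from where the row before left it; what a row does not reach is not made up. A row lasts 1/8 s, in which the tool goes at most 62.5 mm and 10.7 degrees, less where a joint would pass 70% of its speed; a pose out of reach is approached as far as the arm can. A call with a gripper value outside its range is refused whole. The fingers move at their own pace and stop on an object; FORCE is the grip in N (left out, the last holds). Time passes only in rows, so rows that do not move let the fingers close. It gives the time, the measured TCP pose, the force, the opening and the grip force at its end, in the units of the state.
- get_obs(): the state, without advancing time (a new reading comes with each control period).
- cams.read_camera(name): name is "side" or "top" or "wrist"; returns the picture (420x560x3 uint8, red, green, blue); there is no depth.
- cams.calibration(name): a dict with "fx", "fy", "cx", "cy" (pixels), "extrinsics" (4x4, takes a point from world to camera coordinates). Camera axes: x right, y down, z forward; pixel columns grow to the right and rows downward; lengths in m; the calibration is good to about 2 mm. A picture is of the moment at which its call begins: read the wrist's pose just before it. calibration takes no time and is no camera call; for the wrist camera it gives the pose at the moment of the call.
- ticket.sign_off(): hands the job in; it is judged then, once.
Trained networks look in the newest picture that a camera, given by its name, has taken for a name from the list of things; names that differ only in an ending like _2 or _b are one class to them, and where a whole thing is asked for, a point or a joint stands for the part that bears it (a point fixed in the world has none). Each returns a list of dicts, best first, with "p" (0 to 1); they miss things now and then, are a little off and sometimes report something else, mostly with a low value. They report only what shows in the picture. A call takes as long as a camera call. They do not tell look-alikes from the thing itself.
- finder.masks_of(name, camera): "mask" (420x560 bool, what is visible of it) and "xy" ([column, row] in pixels, amid what is visible of it).
- finder.tip_of(name, camera): "xy" ([column, row] in pixels: a listed point, or the origin of a listed thing).
The state is a dict: "time_s": time; "qpos": joint angles; "joint_velocities": joint speeds; "effort": joint torques, N m; "tool_pos": TCP position; "tool_rot": TCP orientation; "force": force on the tool from outside, world axes, zero at the start; "wrist_torque": the same for the moment, N m; "grip_width": finger opening in m; "grasp_force": force on a finger pad.
Only numpy, scipy, OpenCV 4.12 (cv2) and the standard library are available. Lean on these libraries where they do the work, as an engineer would, in place of code of your own. Each camera call takes 0.05 s, during which the arm holds its last target. There are 200 camera calls.

TASK

Lay the wooden rail that has the pocket, pocket upwards, squarely across the top of the narrow carving rest so that its middle sits on the middle of the ridge and it balances level. Once it lies there by itself, take the short pull that fits and press it flush into the pocket with its grip rib up, leaving the rail balanced as it was. Leave the other things on the bench where they are.

Things in the scene. Friction and masses are not known exactly. Their poses are not given: they have to be found in the camera images.
- rest: Carving rest screwed to the bench: a plywood foot 110 x 90 x 18 mm carrying an upright dark wooden ridge 100 mm long (its x), only 30 mm thick (its y), flat top 72 mm above the bench. Origin: centre of its underside. z up.
- rest_top (a point): Centre of the flat top of the carving rest's ridge (100 x 30 mm), 72 mm above the bench; x along the ridge, y across it, z up.
- rail: The loose pale wooden drawer rail with the pocket: 200 mm long (x), 58 mm wide (y), 24 mm thick (z), lying on the bench pocket upwards; in the middle of its top is a rectangular pocket 88 x 38 mm, 10 mm deep, long side along x. About 0.2 kg, evenly balanced. Origin: centre of its underside.
- rail_hole0 (a point): Centre of the pocket's mouth, level with the rail's top face, 24 mm above the rail's origin; axes as the rail.
- pull: The loose short wooden drawer pull that fits the pocket: base plate 84 x 34 x 10 mm (x, y, z) with an upright grip rib along x on its middle, 68 mm long, 16 mm thick, rising 22 mm above the plate (32 mm in all). About 50 g. It lies on the bench rib upwards. Origin: centre of its underside.
- pull_rim (a point): Centre of the short pull at the level of its base plate's upper face, 10 mm above its underside; axes as the pull.
- plain_rail: Bystander: a rail of the same wood and size, 200 x 58 x 24 mm, without a pocket. Origin: centre of its underside.
- long_pull: Bystander: a longer pull of the same wood and shape, base plate 116 x 34 x 10 mm, rib 100 x 16 x 22 mm; too long for the pocket. Origin: centre of its underside.
- mallet: Bystander: mallet lying flat, black head 64 mm across and 110 mm long at its +x end, handle to -x, 270 mm in all. Origin: on the handle at bench level.
- chisel: Bystander: chisel lying flat, 240 mm long, wooden handle 28 mm thick to -x, steel blade to +x. Origin: at the middle, bench level.
- glue: Bystander: upright white glue bottle with red cap, 60 mm across, 160 mm tall. Origin: centre of its underside.
- tin: Bystander: upright tin, 84 mm across, 85 mm tall. Origin: centre of its underside.
- offcut: Bystander: pale wooden offcut 90 x 50 x 30 mm. Origin: centre of its underside.
- wax: Bystander: amber glass jar with brass lid, 70 mm across, 70 mm tall. Origin: centre of its underside.
There are look-alikes about, which are no part of the job. What is shaped like the rest but blue or turquoise is not meant.

How it is judged:
By the outcome, as a careful person would: the job done as asked, in the order asked, and still so for the second after the job is handed in, with the robot touching nothing.
It also fails if it takes over 64 s, if anything falls off the work surface, if the arm or the gripper's body presses on something with over 40 N, if the wrist force passes 120 N, or if a joint passes its speed limit or range.

## Working session

There is one attempt and no reset: what is moved stays moved. The work goes in short steps, Python scripts to look and compute and a shell command to move; the robot and the scene stay as the last step left them, time stands still between calls to the robot, and variables do not carry over. Pictures are saved under pics/ and viewed, at most 10 in all, crops included, and the job is handed in when it is done.

```bash
mkdir -p pics; ls
cat > h.py <<'E'
import numpy as np, cv2
from cell import get_obs, cams, ticket, finder
def snap(n,f=None):
    im=cams.read_camera(n)
    if f: cv2.imwrite('pics/'+f,im[:,:,::-1])
    return im
def ray(n,px,z,c=None):
    c=c or cams.calibration(n); E=np.array(c['extrinsics']);R,t=E[:3,:3],E[:3,3]
    o=-R.T@t; px=np.atleast_2d(np.asarray(px,float))
    d=np.c_[(px[:,0]-c['cx'])/c['fx'],(px[:,1]-c['cy'])/c['fy'],np.ones(len(px))]@R
    return o+d*((z-o[2])/d[:,2])[:,None]
def proj(n,P,c=None):
    c=c or cams.calibration(n); E=np.array(c['extrinsics'])
    p=np.atleast_2d(P)@E[:3,:3].T+E[:3,3]
    return np.c_[p[:,0]/p[:,2]*c['fx']+c['cx'],p[:,1]/p[:,2]*c['fy']+c['cy']]
E
python3 - <<'E'
from h import *
o=get_obs();print({k:np.round(v,3) for k,v in o.items()})
a=snap('top');b=snap('side')
cv2.imwrite('pics/a.png',cv2.resize(a,(800,600),interpolation=cv2.INTER_CUBIC)[:,:,::-1])
cv2.imwrite('pics/b.png',cv2.resize(b,(800,600),interpolation=cv2.INTER_CUBIC)[:,:,::-1])
for n,z in [('rest',.072),('rail',.024),('pull',.032),('plain_rail',.024),('long_pull',.032)]:
    for r in finder.masks_of(n,'top')[:4]:
        q=cv2.minAreaRect(np.argwhere(r['mask'])[:,::-1].astype(np.float32))
        w=ray('top',cv2.boxPoints(q),z)[:,:2]
        print(n,round(r['p'],2),np.round(r['xy']),w.mean(0).round(4),np.round(w,3).tolist())
for n,z in [('rest_top',.072),('rail_hole0',.024),('pull_rim',.01)]:
    for r in finder.tip_of(n,'top')[:4]: print(n,round(r['p'],2),np.round(r['xy'],1),ray('top',r['xy'],z)[0].round(4))
E
```

```text
pics
{'time_s': np.float64(0.0), 'qpos': array([72.542, 18.439, -4.014, 83.173,  1.295, 78.54 , -3.26 ]), 'joint_velocities': array([ 0.015, -0.024,  0.034,  0.015, -0.028,  0.003,  0.003]), 'effort': array([-1.0000e-03, -4.9129e+01, -4.0400e-01, -3.1252e+01, -6.4000e-02,
        4.4000e-02,  0.0000e+00]), 'tool_pos': array([ 0.203, -0.617,  0.201]), 'tool_rot': array([-1.79893e+02,  6.00000e-03,  1.82670e+01]), 'force': array([ 0.263, -0.468, -0.444]), 'wrist_torque': array([ 0.015,  0.019, -0.005]), 'grasp_force': np.float64(0.0), 'grip_width': np.float64(0.087)}
rest 0.84 [270. 164.] [0.6041 0.0282] [[0.659, 0.079], [0.67, -0.008], [0.549, -0.021], [0.539, 0.063]]
rest 0.72 [144. 307.] [0.2131 0.3417] [[0.248, 0.404], [0.278, 0.319], [0.178, 0.28], [0.149, 0.364]]
rest 0.61 [388. 314.] [ 0.2161 -0.2886] [[0.254, -0.229], [0.284, -0.313], [0.178, -0.348], [0.149, -0.265]]
rail 0.66 [374. 229.] [ 0.4347 -0.2682] [[0.338, -0.223], [0.538, -0.249], [0.532, -0.314], [0.331, -0.286]]
pull 0.89 [310. 231.] [ 0.4327 -0.0861] [[0.473, -0.068], [0.473, -0.104], [0.393, -0.104], [0.393, -0.068]]
pull 0.35 [185. 130.] [0.7051 0.2708] [[0.673, 0.313], [0.76, 0.279], [0.737, 0.228], [0.65, 0.263]]
plain_rail 0.67 [182. 215.] [0.4711 0.2701] [[0.568, 0.313], [0.574, 0.252], [0.374, 0.228], [0.368, 0.287]]
long_pull 0.69 [240. 229.] [0.4327 0.1044] [[0.486, 0.131], [0.492, 0.097], [0.379, 0.078], [0.373, 0.111]]
rest_top 0.92 [266.3 159.3] [0.6184 0.0373 0.072 ]
rest_top 0.92 [395.3 311.9] [ 0.2147 -0.3025  0.072 ]
rest_top 0.61 [141.6 312.4] [0.2063 0.3534 0.072 ]
rail_hole0 0.87 [376.3 228.9] [ 0.4375 -0.2683  0.024 ]
pull_rim 0.86 [308.8 230.2] [ 0.4335 -0.0831  0.01  ]
pull_rim 0.17 [422.8 173.1] [ 0.601  -0.4074  0.01  ]
```

View pics/a.png

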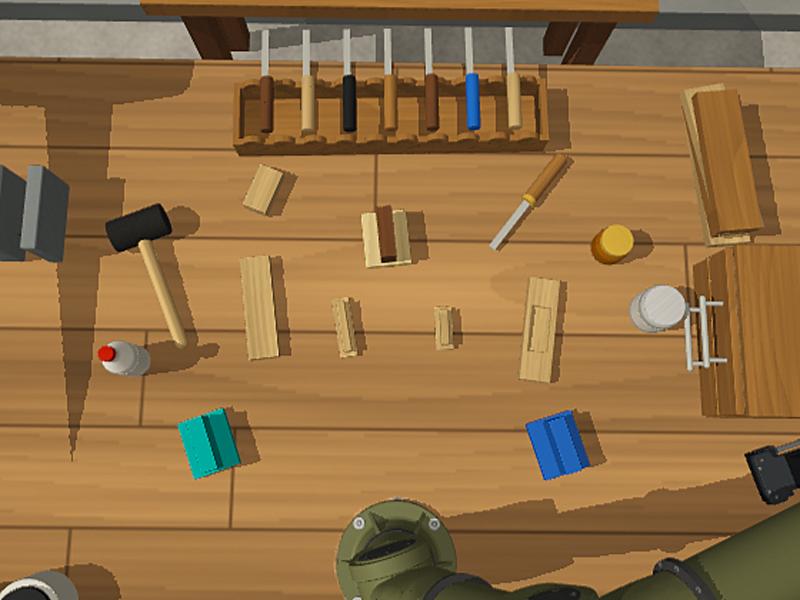

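View pics/b.png

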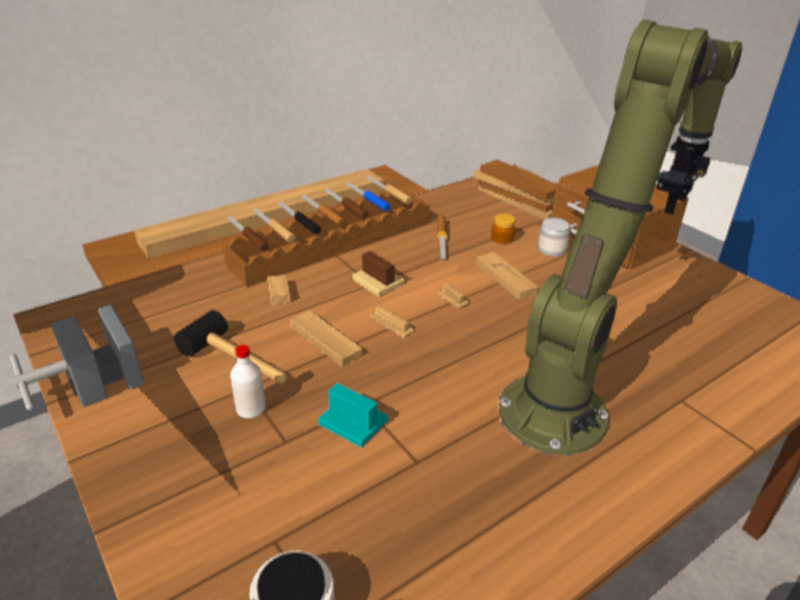

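Top view (800x600): pocket rail at (541,330), plain rail at (262,307), short pull at (444,328), long pull at (344,327), dark-ridged rest at (386,235). The side view agrees.

In native pixels, what could be mistaken for what:
- **Rail:** pocketed (376,229), or plain (182,215).
- **Pull:** short (310,231), or long (240,229), or offcut (185,130).
- **Rest:** dark ridge (270,164), or turquoise (144,307), or blue (390,313).

I choose the first of each, and check them in one crop.

Run:
```python
from h import *
a=snap('top')
cv2.imwrite('pics/c.png',cv2.resize(a[130:280,225:415],(760,600),interpolation=cv2.INTER_CUBIC)[:,:,::-1])
```

```text
(no output)
```

View pics/c.png

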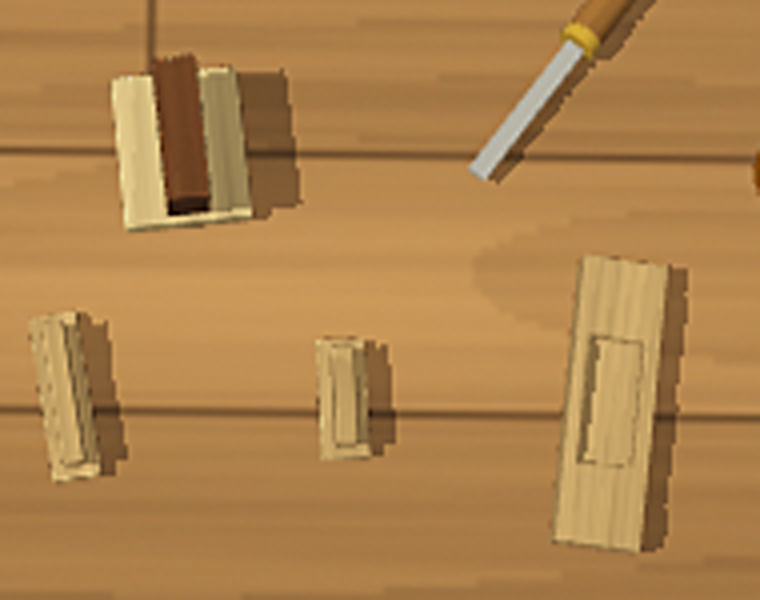

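```bash
python3 -m creep '0.029 0.0435 0 -3.5 0.087; 0.029 0.0435 0 -3.5 0.087; 0.029 0.0435 0 -3.5 0.087; 0.029 0.0435 0 -3.5 0.087; 0.029 0.0435 0 -3.5 0.087; 0.029 0.0435 0 -3.5 0.087; 0.029 0.0435 0 -3 0.087; 0.029 0.0435 0 -2 0.087' 30; python3 -m creep '0 0 0 0 0.087; 0 0 0 0 0.087; 0 0 0 0 0.087'
python3 - <<'E'
from h import *
a=snap('wrist','d.png')
for r in finder.masks_of('rail','wrist')[:2]:
    q=cv2.minAreaRect(np.argwhere(r['mask'])[:,::-1].astype(np.float32)); w=ray('wrist',cv2.boxPoints(q),.024)[:,:2]
    print(r['p'],w.mean(0),w.round(4).tolist(),cv2.boxPoints(q).tolist())
for r in finder.tip_of('rail_hole0','wrist')[:2]: print(r,ray('wrist',r['xy'],.024))
print(proj('wrist',get_obs()['tool_pos']))
E
```

```text
time_s: 1.55
tool_pos: [0.4365, -0.2679, 0.2023]
tool_rot: [180.0, -0.0, -7.8]
force: [0.2, -0.2, -0.2]
grip_width: 0.0868
grasp_force: 0.0
time_s: 1.92
tool_pos: [0.4348, -0.2707, 0.2018]
tool_rot: [180.0, 0.0, -7.9]
force: [-0.1, 0.6, -0.4]
grip_width: 0.0872
grasp_force: 0.0
0.59 [ 0.43561179 -0.27231929] [[0.5386, -0.2571], [0.5307, -0.3145], [0.3319, -0.2925], [0.3413, -0.2251]] [[248.0, 87.0], [303.0, 87.0], [303.0, 259.0], [248.0, 259.0]]
{'xy': [278.4, 179.5], 'p': 0.87} [[ 0.43571041 -0.27544351  0.024     ]]
[[274.1961336  244.46382577]]
```

View pics/d.png

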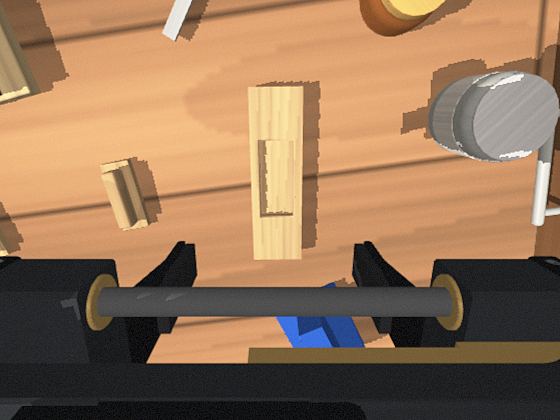

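The crop shows the pocketed rail at (612,400), the short pull at (345,398) and the dark-ridged rest at (180,140), so the choice holds. In the wrist view the rail runs from (275,87) to (278,259) with its pocket near (278,178), almost aligned with the tool.

```bash
cat >> h.py <<'E'
def quad(mask,z,n):
    "four corners of a mask's best fitting quadrilateral, on plane z; centre, size and long-axis angle"
    m=mask.astype(np.uint8); c=max(cv2.findContours(m,0,1)[0],key=cv2.contourArea)
    h=cv2.convexHull(c)
    p=cv2.approxPolyN(h,4)[0].astype(float) if hasattr(cv2,'approxPolyN') else cv2.boxPoints(cv2.minAreaRect(h))
    w=ray(n,p,z)[:,:2]; e=np.roll(w,-1,0)-w; L=np.linalg.norm(e,axis=1)
    i=0 if L[0]>L[1] else 1
    d=e[i]-e[i+2]
    return w.mean(0).round(4),L.round(4),((np.degrees(np.arctan2(d[1],d[0]))+90)%180-90).round(2),p.round().tolist()
E
python3 - <<'E'
from h import *
snap('wrist')
for r in finder.masks_of('rail','wrist')[:1]: print('rail w',quad(r['mask'],.024,'wrist'))
a=cams.read_camera('wrist'); c=cams.calibration('wrist')
px=[[248,87],[303,87],[302,259],[254,259],[258,139],[295,139],[294,216],[261,216]]
print(ray('wrist',px,.024,c).round(4))
snap('top')
r=finder.masks_of('rail','top')[0]; print('rail t',quad(r['mask'],.024,'top'))
E
```

```text
rail w (array([ 0.4357, -0.2729]), array([0.0606, 0.2012, 0.0579, 0.2033]), np.float64(-7.0), [[302.0, 260.0], [253.0, 260.0], [248.0, 87.0], [303.0, 85.0]])
[[ 0.5391 -0.2562  0.024 ]
 [ 0.5312 -0.3136  0.024 ]
 [ 0.3326 -0.2906  0.024 ]
 [ 0.3407 -0.2318  0.024 ]
 [ 0.4843 -0.2586  0.024 ]
 [ 0.4788 -0.299   0.024 ]
 [ 0.3898 -0.2874  0.024 ]
 [ 0.3951 -0.2487  0.024 ]]
rail t (array([ 0.3913, -0.263 ]), array([0.0603, 0.1075, 0.0696, 0.1223]), np.float64(-6.14), [[384.0, 268.0], [362.0, 265.0], [364.0, 226.0], [389.0, 224.0]])
```

```bash
python3 -m creep '0.024 0.047 0 0 0.087; 0.024 0.047 0 0 0.087; 0.024 0.047 0 0 0.087; 0.024 0.047 0 0 0.087; 0.024 0.047 0 0 0.087; 0.024 0.047 0 0 0.087; 0 0 0 0 0.087; 0 0 0 0 0.087'
python3 - <<'E'
from h import *
a=snap('wrist','e.png');c=cams.calibration('wrist');import json
json.dump({k:np.array(v).tolist() for k,v in c.items()},open('e.json','w'))
for r in finder.tip_of('rest_top','wrist')[:2]: print(r,ray('wrist',r['xy'],.072,c))
for r in finder.masks_of('rest','wrist')[:2]: print(r['p'],r['xy'])
print(get_obs()['tool_pos'],get_obs()['tool_rot'])
E
```

```text
time_s: 3.32
tool_pos: [0.5795, 0.012, 0.2016]
tool_rot: [180.0, 0.0, -7.7]
force: [-0.3, -0.7, 0.6]
grip_width: 0.0871
grasp_force: 0.0
{'xy': [255.4, 156.2], 'p': 0.59} [[0.61667918 0.02402383 0.072     ]]
0.73 [259.6, 148.8]
0.73 [522.7, 216.2]
[0.57941508 0.01066532 0.20180513] [ 1.79939016e+02  1.19621760e-02 -7.90187318e+00]
```

View pics/e.png

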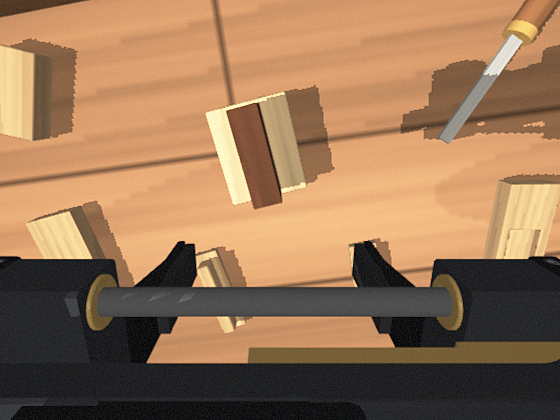

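Run:
```python
from h import *
a=cv2.imread('pics/e.png').astype(int); c=cams.calibration('wrist')
m=(a[:,:,2]<140)&(a[:,:,2]>a[:,:,0]*1.6)
k=np.zeros_like(m);k[90:215,200:310]=1
m&=k; m=cv2.morphologyEx(m.astype(np.uint8),cv2.MORPH_OPEN,np.ones((5,5)))
n,l,s,_=cv2.connectedComponentsWithStats(m); i=1+s[1:,4].argmax(); print('wrist',s[i],quad(l==i,.072,'wrist'))
o=a[85:220,195:335]; cv2.imwrite('pics/f1.png',cv2.resize(np.where(0,0,o).astype(np.uint8),None,fx=3.5,fy=3.5,interpolation=cv2.INTER_CUBIC))
t=cams.read_camera('top').astype(int); ct=cams.calibration('top')
cv2.imwrite('pics/f2.png',cv2.resize(t[130:200,245:305,::-1].astype(np.uint8),None,fx=6,fy=6))
A=cv2.imread('pics/f1.png');B=cv2.imread('pics/f2.png');H=max(A.shape[0],B.shape[0])
C=np.zeros((H,A.shape[1]+B.shape[1]-170,3),np.uint8);B=B[:,:];A=A[:,:-10]
C=np.zeros((H,800,3),np.uint8);C[:A.shape[0],:A.shape[1]]=A;w=800-A.shape[1];C[:B.shape[0],A.shape[1]:]=B[:,:w];print(A.shape,B.shape)
cv2.imwrite('pics/f.png',C)
```

```text
wrist [ 228  103   54  105 3171] (array([0.6151, 0.0232]), array([0.0312, 0.098 , 0.0313, 0.1006]), np.float64(6.5), [[284.0, 202.0], [254.0, 208.0], [226.0, 111.0], [258.0, 101.0]])
(472, 480, 3) (420, 360, 3)
```

View pics/f.png

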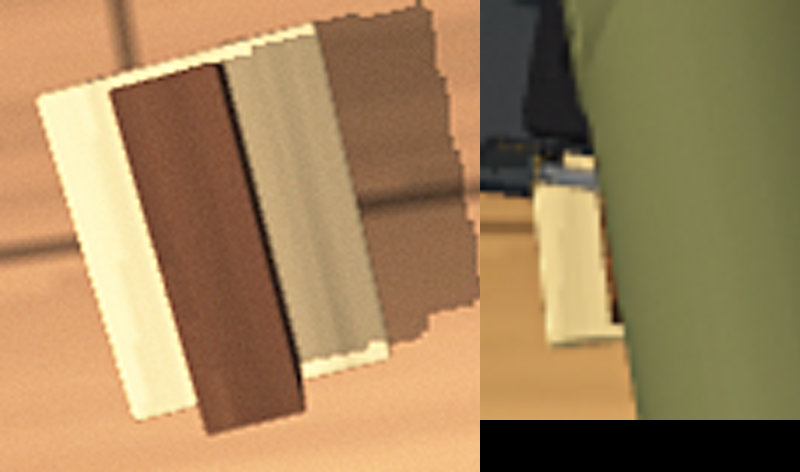

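Run:
```python
from h import *
import json
c=json.load(open('e.json'))
def rep(n,px,z,c):
    w=ray(n,px,z,c)[:,:2]; d=(w[0]+w[1]-w[2]-w[3])/2
    print(n,z,w.mean(0).round(4),np.linalg.norm(d).round(4),np.linalg.norm(w[0]-w[1]).round(4),np.degrees(np.arctan2(d[1],d[0])).round(1))
f=lambda p:np.array(p)/3.5+[195,85]
rep('wrist',f([(112,90),(220,64),(303,408),(208,434)]),.072,c)
rep('wrist',f([(37,95),(315,22),(388,358),(136,420)]),.018,c)
g=lambda p:np.array(p)/4+[225,130]
rep('top',g([(152,62),(193,54),(210,197),(167,200)]),.072,None)
rep('top',g([(111,77),(235,66),(251,217),(127,230)]),.018,None)
```

```text
wrist 0.072 [0.6146 0.024 ] 0.0983 0.0296 5.8
wrist 0.018 [0.6145 0.0246] 0.1094 0.0893 6.1
top 0.072 [0.6111 0.0268] 0.0992 0.0286 7.0
top 0.018 [0.6116 0.0263] 0.1111 0.0885 6.5
```

Both cameras agree on the rest: about (0.614, 0.025), yaw 6.2°. Back to the rail.

```bash
python3 -m creep '-0.024 -0.047 0 0.9 0.087; -0.024 -0.047 0 0 0.087; -0.024 -0.047 0 0 0.087; -0.024 -0.047 0 0 0.087; -0.024 -0.047 -0.02 0 0.087; -0.024 -0.048 -0.03 0 0.087; 0 0 -0.03 0 0.087; 0 0 0 0 0.087'; python3 -m creep '0 0 0 0 0.087; 0 0 0 0 0.087'
```

```text
time_s: 4.53
tool_pos: [0.4332, -0.2703, 0.12]
tool_rot: [-179.9, 0.2, -7.0]
force: [0.6, 1.4, 0.3]
grip_width: 0.087
grasp_force: 0.0
time_s: 4.78
tool_pos: [0.437, -0.2702, 0.1236]
tool_rot: [179.9, -0.1, -6.8]
force: [0.6, -0.4, 0.1]
grip_width: 0.087
grasp_force: 0.0
```

```bash
python3 -m creep '0 -0.003 -0.03 0 0.087; 0 0 -0.03 0 0.087; 0 0 -0.03 0 0.087; 0 0 -0.015 0 0.087; 0 0 -0.005 0 0.087; 0 0 0 0 0.087; 0 0 0 0 0.087'
```

```text
time_s: 5.65
tool_pos: [0.4366, -0.2738, 0.013]
tool_rot: [179.9, -0.1, -6.8]
force: [1.2, 0.3, 0.1]
grip_width: 0.0875
grasp_force: 0.0
```

```bash
python3 -m creep '0 0 -0.007 0 0.087; 0 0 0 0 0.05; 0 0 0 0 0.05; 0 0 0 0 0.05; 0 0 0 0 0.05; 0 0 0 0 0.05' 35; python3 -m creep '0 0 0.01 0 0.05; 0 0 0.02 0 0.05; 0 0 0.03 0 0.05; 0 0 0.04 0 0.05; 0 0 0.04 0 0.05; 0 0 0 0 0.05'
```

```text
time_s: 6.4
tool_pos: [0.4357, -0.2733, 0.0049]
tool_rot: [180.0, -0.0, -6.8]
force: [0.0, 0.7, -0.2]
grip_width: 0.0516
grasp_force: 0.0
time_s: 7.15
tool_pos: [0.4382, -0.2746, 0.1493]
tool_rot: [179.8, -0.4, -6.8]
force: [-0.3, -0.5, -0.1]
grip_width: 0.0501
grasp_force: 0.0
```

```bash
python3 -m creep '0 0 0 0 0.05;0 0 0 0 0.05'
python3 - <<'E'
from h import *
a=snap('wrist','g.png'); print(get_obs()['grip_width'])
print([(r['p'],ray('wrist',r['xy'],.024)) for r in finder.tip_of('rail_hole0','wrist')[:2]])
E
```

```text
time_s: 7.4
tool_pos: [0.4349, -0.2728, 0.1437]
tool_rot: [-179.9, 0.1, -6.8]
force: [0.1, 0.1, 0.4]
grip_width: 0.0498
grasp_force: 0.0
0.050150192363910814
[(0.76, array([[ 0.43297423, -0.2754807 ,  0.024     ]]))]
```

View pics/g.png

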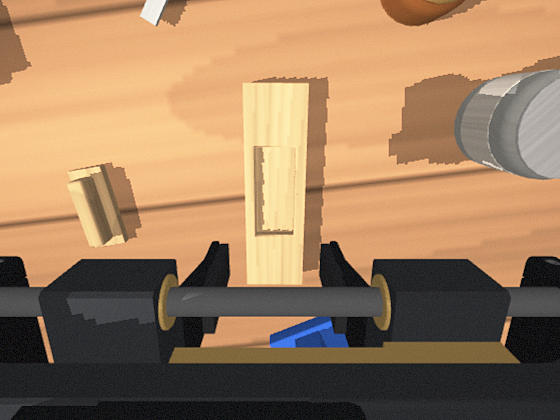

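The rail, at (275,190), is still on the bench: the fingers closed to 50 mm and met nothing. I'll go down again with the fingers open and check the real fingertip against the reported TCP in the side and top views.

```bash
python3 -m creep '0 0 -0.03 0 0.087; 0 0 -0.03 0 0.087; 0 0 -0.03 0 0.087; 0 0 -0.02 0 0.087; 0 0 0 0 0.087; 0 0 0 0 0.087'
python3 - <<'E'
from h import *
o=get_obs();P=o['tool_pos'];print(P,o['grip_width'])
out=[]
for n in ('side','top'):
    a=cams.read_camera(n)[:,:,::-1].copy(); p=proj(n,P)[0]
    u,v=np.clip(p.round().astype(int),[50,75],[509,344]);s=a[v-75:v+75,u-50:u+50]
    s=cv2.resize(s,(400,600),interpolation=cv2.INTER_CUBIC)
    for Q,col in ((P,(0,0,255)),([.4362,-.273,.024],(255,0,0))):
        q=(proj(n,Q)[0]-[u-50,v-75])*4; cv2.drawMarker(s,tuple(int(x) for x in q),col,0,14,1)
    out.append(s)
cv2.imwrite('pics/i.png',np.hstack(out))
E
```

```text
time_s: 8.25
tool_pos: [0.4361, -0.2734, 0.0354]
tool_rot: [180.0, -0.0, -6.8]
force: [-0.1, -0.7, -0.2]
grip_width: 0.0862
grasp_force: 0.0
[ 0.43612824 -0.273422    0.03537489] 0.08623343548545652
```

View pics/i.png

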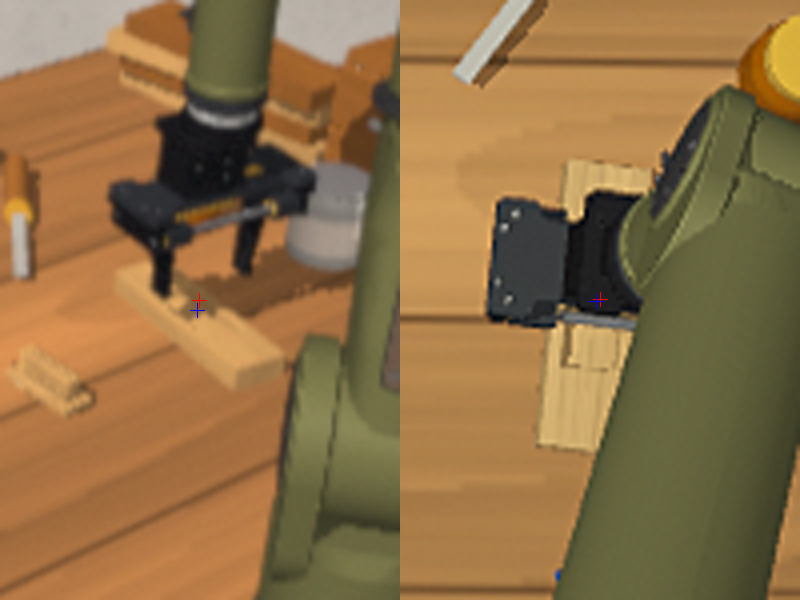

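In the side view (left half) the fingertips at (163,295) and (245,270) sit about 20 mm above the reported TCP at (199,300). The top view shows the lateral alignment is right, so the true tips are higher than reported. I'll feel downward gently with the fingers open.

```bash
python3 -m creep '0 0 -0.02 0 0.087; 0 0 -0.01 0 0.087; 0 0 0 0 0.087; 0 0 0 0 0.087'; python3 -m creep '0 0 -0.004 0 0.087;0 0 0 0 0.087'; python3 -m creep '0 0 -0.004 0 0.087;0 0 0 0 0.087' ;python3 -m creep '0 0 -0.003 0 0.087;0 0 0 0 0.087'
```

```text
time_s: 8.85
tool_pos: [0.4362, -0.2736, 0.0055]
tool_rot: [180.0, -0.1, -6.8]
force: [0.0, 0.4, -0.2]
grip_width: 0.0871
grasp_force: 0.0
time_s: 9.1
tool_pos: [0.4356, -0.2733, 0.0008]
tool_rot: [180.0, 0.0, -6.8]
force: [0.2, 0.3, -0.5]
grip_width: 0.0871
grasp_force: 0.0
time_s: 9.35
tool_pos: [0.4354, -0.2731, -0.0035]
tool_rot: [-180.0, 0.0, -6.8]
force: [-0.4, 0.2, 1.7]
grip_width: 0.0868
grasp_force: 0.0
time_s: 9.6
tool_pos: [0.4355, -0.2731, -0.0064]
tool_rot: [-180.0, 0.0, -6.8]
force: [-0.9, -0.4, 0.7]
grip_width: 0.0871
grasp_force: 0.0
```

```bash
python3 -m creep '0 0 -0.004 0 0.087;0 0 0 0 0.087'; python3 -m creep '0 0 -0.003 0 0.087;0 0 0 0 0.087' ;python3 -m creep '0 0 -0.003 0 0.087;0 0 0 0 0.087'
```

```text
time_s: 9.85
tool_pos: [0.4354, -0.2731, -0.0105]
tool_rot: [-180.0, 0.0, -6.8]
force: [0.9, -0.5, 0.6]
grip_width: 0.0873
grasp_force: 0.0
time_s: 10.1
tool_pos: [0.4355, -0.2731, -0.0134]
tool_rot: [-180.0, 0.0, -6.8]
force: [0.5, -0.1, -0.5]
grip_width: 0.0871
grasp_force: 0.0
time_s: 10.35
tool_pos: [0.4355, -0.2732, -0.0164]
tool_rot: [-180.0, 0.0, -6.8]
force: [0.3, 0.4, -0.4]
grip_width: 0.087
grasp_force: 0.0
```

```bash
python3 -m creep '0 0 -0.002 0 0.087;0 0 0 0 0.087'; python3 -m creep '0 0 -0.002 0 0.087;0 0 0 0 0.087' ;python3 -m creep '0 0 -0.002 0 0.087;0 0 0 0 0.087'
```

```text
time_s: 10.6
tool_pos: [0.4356, -0.2732, -0.0183]
tool_rot: [-180.0, 0.0, -6.8]
force: [0.5, 0.3, 0.5]
grip_width: 0.0868
grasp_force: 0.0
time_s: 10.85
tool_pos: [0.4357, -0.2733, -0.0202]
tool_rot: [180.0, 0.0, -6.8]
force: [0.5, -0.3, -0.2]
grip_width: 0.0873
grasp_force: 0.0
time_s: 11.1
tool_pos: [0.4358, -0.2733, -0.0203]
tool_rot: [180.0, 0.0, -6.8]
force: [-4.3, 1.8, 15.0]
grip_width: 0.0873
grasp_force: 7.6
```

Bench contact comes at a reported z of −0.0205, so true tip height is the reported z plus 20.5 mm. Up 4 mm and grip.

```bash
python3 -m creep '0 0 0.006 0 0.087; 0 0 0 0 0.05; 0 0 0 0 0.05; 0 0 0 0 0.05; 0 0 0 0 0.05; 0 0 0 0 0.05' 35; python3 -m creep '0 0 0.01 0 0.05; 0 0 0.02 0 0.05; 0 0 0.03 0 0.05; 0 0 0.04 0 0.05; 0 0 0.04 0 0.05; 0 0 0 0 0.05'
```

```text
time_s: 11.85
tool_pos: [0.4355, -0.2732, -0.0164]
tool_rot: [-180.0, 0.0, -6.8]
force: [0.4, -0.3, -1.6]
grip_width: 0.0576
grasp_force: 35.0
time_s: 12.6
tool_pos: [0.4381, -0.2746, 0.128]
tool_rot: [179.8, -0.4, -6.8]
force: [-0.3, -0.7, -1.3]
grip_width: 0.0576
grasp_force: 35.0
```

```bash
python3 -m creep '0.018 0.03 0 10 0.05; 0.018 0.03 0 10 0.05; 0.018 0.03 0 10 0.05; 0.018 0.03 0 10 0.05; 0.018 0.03 0 10 0.05; 0.018 0.03 0 10 0.05; 0.018 0.03 0 10 0.05; 0.018 0.03 0 10 0.05'; python3 -m creep '0.018 0.03 0 10 0.05; 0.018 0.027 0 10 0.05; 0 0 0 3 0.05; 0 0 0 0 0.05; 0 0 0 0 0.05; 0 0 0 0 0.05'
```

```text
time_s: 13.6
tool_pos: [0.5792, -0.0323, 0.1226]
tool_rot: [-179.9, 0.0, 73.5]
force: [1.0, 0.1, -2.3]
grip_width: 0.058
grasp_force: 35.0
time_s: 14.35
tool_pos: [0.6154, 0.023, 0.1237]
tool_rot: [-180.0, 0.0, 96.1]
force: [0.3, -0.5, -1.3]
grip_width: 0.0576
grasp_force: 35.0
```

```bash
python3 -m creep '-0.001 0.0015 -0.02 0 0.05; 0 0 -0.02 0 0.05; 0 0 -0.015 0 0.05; 0 0 -0.007 0 0.05; 0 0 0 0 0.05; 0 0 0 0 0.05'; python3 -m creep '0 0 -0.002 0 0.05;0 0 0 0 0.05'; python3 -m creep '0 0 -0.002 0 0.05;0 0 0 0 0.05';  python3 -m creep '0 0 -0.0015 0 0.05;0 0 0 0 0.05'
python3 - <<'E'
from h import *
snap('top','t0.png');print(proj('top',[.6142,.0245,.072]))
E
```

```text
time_s: 15.1
tool_pos: [0.6153, 0.0254, 0.0625]
tool_rot: [179.9, 0.0, 96.2]
force: [0.6, -0.7, -1.2]
grip_width: 0.0578
grasp_force: 35.0
time_s: 15.35
tool_pos: [0.6148, 0.0252, 0.0601]
tool_rot: [180.0, 0.0, 96.2]
force: [-0.2, 0.2, -2.6]
grip_width: 0.0577
grasp_force: 35.0
time_s: 15.6
tool_pos: [0.6145, 0.0251, 0.0577]
tool_rot: [-180.0, 0.0, 96.2]
force: [0.3, 0.5, -2.5]
grip_width: 0.0573
grasp_force: 35.0
time_s: 15.85
tool_pos: [0.6146, 0.0252, 0.0562]
tool_rot: [-180.0, 0.0, 96.2]
force: [0.4, 0.5, -0.9]
grip_width: 0.0576
grasp_force: 35.0
[[270.98493385 160.86274807]]
```

```bash
python3 -m creep '0 0 -0.001 0 0.05;0 0 0 0 0.05'; python3 -m creep '0 0 -0.001 0 0.05;0 0 0 0 0.05'
```

```text
time_s: 16.15
tool_pos: [0.6148, 0.0252, 0.0556]
tool_rot: [180.0, 0.0, 96.2]
force: [-0.8, 0.3, 0.8]
grip_width: 0.0577
grasp_force: 35.0
time_s: 16.4
tool_pos: [0.6148, 0.0252, 0.0556]
tool_rot: [180.0, 0.0, 96.2]
force: [-2.6, -1.1, 5.8]
grip_width: 0.0575
grasp_force: 35.0
```

```bash
python3 -m creep '0 0 0.0005 0 0.0575;0 0 0 0 0.06;0 0 0 0 0.064;0 0 0 0 0.07;0 0 0 0 0.08; 0 0 0 0 0.08;0 0 0.005 0 0.08;0 0 0.02 0 0.08'; python3 -m creep '0 0 0.04 0 0.08;0 0 0.05 0 0.087;-0.04 0 0.03 0 0.087;-0.04 0 0 0 0.087;0 0 0 0 0.087'
python3 - <<'E'
from h import *
a=snap('wrist'); c=cams.calibration('wrist'); o=get_obs();print(o['tool_pos'],o['tool_rot'])
W=a[:,:,::-1].copy()
for r in finder.masks_of('rail','wrist')[:1]: print(r['p'],quad(r['mask'],.096,'wrist'))
for r in finder.tip_of('rail_hole0','wrist')[:1]: print(r['p'],r['xy'],ray('wrist',r['xy'],.096,c).round(4))
s=snap('side')[:,:,::-1]; u,v=proj('side',[.615,.025,.09])[0].astype(int)
s=cv2.resize(s[v-50:v+50,u-62:u+63],(400,320),interpolation=cv2.INTER_CUBIC)
cv2.imwrite('pics/j.png',np.hstack([cv2.resize(W,(400,300)),s[:300]]))
E
```

```text
time_s: 17.4
tool_pos: [0.6138, 0.0251, 0.0797]
tool_rot: [-179.9, -0.0, 96.2]
force: [-0.4, 0.4, -0.2]
grip_width: 0.0799
grasp_force: 0.0
time_s: 18.02
tool_pos: [0.5332, 0.0255, 0.2019]
tool_rot: [179.9, 0.2, 96.2]
force: [-0.4, 0.1, -0.3]
grip_width: 0.087
grasp_force: 0.0
[0.53468371 0.02508298 0.20166172] [1.79848547e+02 1.59965178e-01 9.61668889e+01]
0.74 (array([0.6157, 0.0316]), array([0.1848, 0.0621, 0.1847, 0.0619]), np.float64(-84.2), [[405.0, 94.0], [382.0, 286.0], [321.0, 286.0], [332.0, 94.0]])
0.8 [362.0, 208.6] [[0.6195 0.0222 0.096 ]]
```

View pics/j.png

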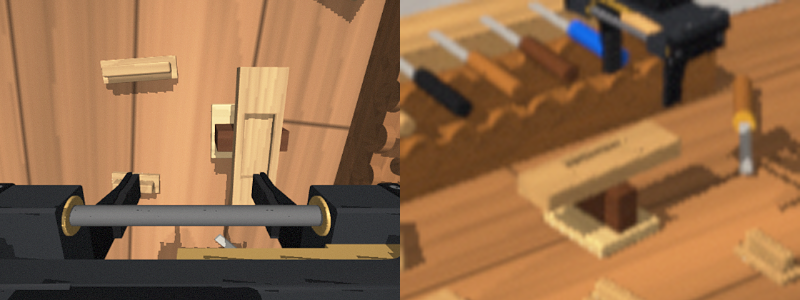

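The rail lies level across the dark ridge, with ridge showing on both sides of it (wrist half: rail around (262,120), ridge ends at (215,138) and (289,138)). On to the pull.

```bash
python3 -m creep '-0.011 -0.013 0 -10.2 0.087;-0.011 -0.013 0 -10.2 0.087;-0.011 -0.013 0 -10.2 0.087;-0.011 -0.013 0 -10.2 0.087;-0.011 -0.013 0 -10.2 0.087;-0.011 -0.013 0 -10.2 0.087;-0.011 -0.013 0 -10.2 0.087;-0.011 -0.013 0 -10.2 0.087'; python3 -m creep '0 -0.006 0 -9.4 0.087;0 0 0 0 0.087;0 0 0 0 0.087'
python3 - <<'E'
from h import *
a=snap('wrist'); c=cams.calibration('wrist'); o=get_obs();print(o['tool_pos'],o['tool_rot'])
for r in finder.masks_of('pull','wrist')[:2]: print('pull',r['p'],quad(r['mask'],.01,'wrist'))
for r in finder.tip_of('pull_rim','wrist')[:2]: print(r['p'],r['xy'],ray('wrist',r['xy'],.01,c).round(4))
W=cv2.resize(a[:,:,::-1],(400,300))
t=snap('top')[:,:,::-1]; 
for r in finder.masks_of('rail','top')[:2]: print('rail',r['p'],quad(r['mask'],.096,'top'))
for r in finder.tip_of('rail_hole0','top')[:2]: print(r['p'],r['xy'],ray('top',r['xy'],.096).round(4))
p=proj('top',[.614,.025,.096])[0];u,v=p.astype(int)
cv2.imwrite('pics/raw_w.png',a[:,:,::-1])
s=cv2.resize(t[v-40:v+40,u-40:u+40],(400,400),interpolation=cv2.INTER_CUBIC)
x=np.zeros((400,800,3),np.uint8);x[:,400:]=s;x[:300,:400]=a[80:305,130:430,::-1].repeat(1,0) if 0 else cv2.resize(a[90:315,130:430,::-1],(400,300));print(u-40,v-40)
cv2.imwrite('pics/k.png',x)
E
```

```text
time_s: 19.23
tool_pos: [0.4472, -0.079, 0.1999]
tool_rot: [-179.9, -0.0, 14.3]
force: [0.3, 0.8, 0.9]
grip_width: 0.0869
grasp_force: 0.0
time_s: 19.6
tool_pos: [0.4472, -0.0843, 0.1998]
tool_rot: [-179.9, 0.0, 5.4]
force: [-0.3, -1.2, 0.1]
grip_width: 0.0871
grasp_force: 0.0
[ 0.44711452 -0.08417998  0.19982991] [-1.79961441e+02  5.39315491e-03  5.35177140e+00]
pull 0.88 (array([ 0.4374, -0.0896]), array([0.087 , 0.0346, 0.0843, 0.0334]), np.float64(2.77), [[294.0, 151.0], [290.0, 222.0], [262.0, 219.0], [265.0, 150.0]])
0.95 [276.8, 189.6] [[ 0.4338 -0.0888  0.01  ]]
rail 0.98 (array([0.6116, 0.0264]), array([0.1926, 0.0639, 0.2022, 0.0637]), np.float64(-84.4), [[307.0, 168.0], [235.0, 174.0], [232.0, 151.0], [307.0, 145.0]])
0.82 [270.0, 159.2] [[0.6123 0.0272 0.096 ]]
230 118
```

View pics/k.png

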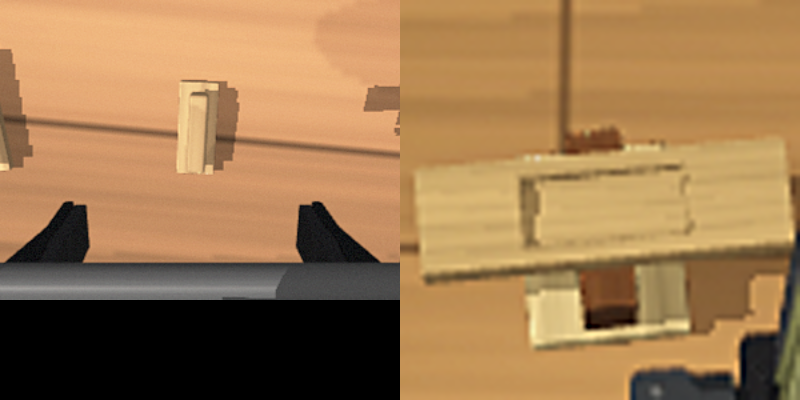

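Wrist half: the short pull is at (198,128), upright and roughly aligned with the tool. Top half: the rail is centred across the ridge, pocket up. I'll refine the pull and rail poses by silhouette fitting, with no more pictures to view.

```bash
cat >> h.py <<'E'
from scipy.optimize import minimize
from scipy.spatial.transform import Rotation as Ro
def box(a,b,z0,z1): return np.array([[x,y,z] for x in(-a/2,a/2) for y in(-b/2,b/2) for z in(z0,z1)])
PULL=[box(.084,.034,0,.010),box(.068,.016,.010,.032)]; RAIL=[box(.2,.058,0,.024)]
def fit(mask,parts,x0,z,c,S=8):
    m=cv2.resize(mask.astype(np.uint8),None,fx=S,fy=S,interpolation=cv2.INTER_NEAREST)
    def f(v):
        r=np.zeros_like(m); a=np.radians(v[2]); R=np.array([[np.cos(a),-np.sin(a)],[np.sin(a),np.cos(a)]])
        for P in parts:
            Q=np.c_[P[:,:2]@R.T+np.array(v[:2])/100,P[:,2]+z]
            h=cv2.convexHull(((proj(None,Q,c)+.5)*S).astype(np.int32)); cv2.fillConvexPoly(r,h,1)
        return 1-(r&m).sum()/(r|m).sum()
    x0=np.array([x0[0]*100,x0[1]*100,x0[2]])
    s=minimize(f,x0,method='Nelder-Mead',options=dict(initial_simplex=x0+np.array([[0,0,0],[.5,0,0],[0,.5,0],[0,0,3]]),xatol=.01,fatol=1e-4))
    return (s.x/[100,100,1]).round(4),round(1-s.fun,3)
def T(p,r): M=np.eye(4);M[:3,:3]=Ro.from_euler('xyz',r,degrees=True).as_matrix();M[:3,3]=p;return M
E
python3 - <<'E'
from h import *
o=get_obs(); snap('wrist'); c=cams.calibration('wrist')
r=finder.masks_of('pull','wrist')[0]
print('pull w',fit(r['mask'],PULL,(.436,-.089,3),0,c))
snap('top'); ct=cams.calibration('top')
r=finder.masks_of('pull','top')[0]; print('pull t',r['p'],fit(r['mask'],PULL,(.436,-.089,3),0,ct))
r=finder.masks_of('rail','top')[0]; print('rail t',fit(r['mask'],RAIL,(.612,.026,95.6),.072,ct))
E0=np.array(c['extrinsics'])@T(o['tool_pos'],o['tool_rot'])
c2=dict(c);c2['extrinsics']=E0@np.linalg.inv(T([.4348,-.2707,.2018],[180,0,-7.9]))
m=np.zeros((420,560),np.uint8);cv2.fillConvexPoly(m,np.array([[302,260],[253,260],[248,87],[303,85]]),1)
print('rail w before',fit(m,RAIL,(.436,-.273,-7),0,c2), ray(None,[[258,139],[295,139],[294,216],[261,216]],.024,c2).mean(0))
print(o['tool_pos'],np.linalg.inv(E0)[:3,3], cams.calibration('wrist')['extrinsics']@np.r_[o['tool_pos'],1])
E
```

```text
pull w (array([ 0.4372, -0.0901,  2.786 ]), np.float64(0.967))Traceback (most recent call last):
  File "<stdin>", line 6, in <module>
IndexError: list index out of range
```

Run:
```python
from h import *
o=get_obs(); c=cams.calibration('wrist')
snap('top'); ct=cams.calibration('top')
for r in finder.masks_of('rail','top')[:1]: print('rail t',fit(r['mask'],RAIL,(.612,.026,95.6),.072,ct))
E0=np.array(c['extrinsics'])@T(o['tool_pos'],o['tool_rot'])
c2=dict(c);c2['extrinsics']=E0@np.linalg.inv(T([.4348,-.2707,.2018],[180,0,-7.9]))
m=np.zeros((420,560),np.uint8);cv2.fillConvexPoly(m,np.array([[302,260],[253,260],[248,87],[303,85]]),1)
print('rail w before',fit(m,RAIL,(.436,-.273,-7),0,c2), ray(None,[[258,139],[295,139],[294,216],[261,216]],.024,c2).mean(0))
print(o['tool_pos'],o['tool_rot'],np.linalg.inv(E0)[:3,3])
t=cv2.imread('pics/a.png');
```

```text
rail t (array([6.14500e-01, 2.61000e-02, 9.57447e+01]), np.float64(0.97))
rail w before (array([ 0.436 , -0.2744, -6.7636]), np.float64(0.952)) [ 0.43632323 -0.27456497  0.024     ]
[ 0.44671425 -0.08474016  0.19991717] [ 1.79990022e+02 -1.01282357e-03  5.18251263e+00] [ 8.21705278e-02 -7.18212107e-05 -1.83844954e-01]
```

```bash
python3 -m creep '-0.01 -0.0055 -0.04 -2.5 0.06; 0 0 -0.05 0 0.06;0 0 -0.05 0 0.06;0 0 -0.03 0 0.06;0 0 -0.017 0 0.06;0 0 0 0 0.06;0 0 0 0 0.06;0 0 0 0 0.06'
```

```text
time_s: 21.2
tool_pos: [0.4379, -0.0907, 0.0141]
tool_rot: [179.9, -0.1, 2.7]
force: [-0.4, -0.2, -0.5]
grip_width: 0.0602
grasp_force: 0.0
```

```bash
python3 -m creep '-0.0005 0 -0.013 0 0.06; 0 0 -0.008 0 0.06; 0 0 0 0 0.06; 0 0 0 0 0.06'; python3 -m creep '0 0 0 0 0.01;0 0 0 0 0.01;0 0 0 0 0.01;0 0 0 0 0.01;0 0 0 0 0.01;0 0 0 0 0.01' 25
```

```text
time_s: 21.7
tool_pos: [0.4362, -0.0902, -0.0082]
tool_rot: [-180.0, 0.0, 2.7]
force: [0.4, -0.4, -0.1]
grip_width: 0.0598
grasp_force: 0.0
time_s: 22.45
tool_pos: [0.4362, -0.0902, -0.0081]
tool_rot: [180.0, 0.0, 2.7]
force: [-0.1, 0.3, 0.8]
grip_width: 0.0156
grasp_force: 25.0
```

```bash
python3 -m creep '0 0 0.01 0 0.01;0 0 0.03 0 0.01;0 0 0.05 0 0.01;0 0 0.05 0 0.01;0 0 0.01 3.5 0.01;0.018 0.012 0 10 0.01;0.018 0.012 0 10 0.01;0.018 0.012 0 10 0.01';python3 -m creep '0.018 0.012 0 10 0.01;0.018 0.012 0 10 0.01;0.018 0.012 0 10 0.01;0.018 0.012 0 10 0.01;0.018 0.011 0 10 0.01;0.018 0.011 0 10 0.01;0.017 0.01 0 0 0.01;0 0 0 0 0.01';python3 -m creep '0 0 0 0 0.01;0 0 0 0 0.01;0 0 0 0 0.01'
```

```text
time_s: 23.45
tool_pos: [0.4908, -0.0539, 0.1426]
tool_rot: [179.9, -0.0, 36.5]
force: [0.5, -0.2, -1.4]
grip_width: 0.0158
grasp_force: 25.0
time_s: 24.45
tool_pos: [0.6156, 0.0268, 0.1421]
tool_rot: [180.0, -0.1, 96.2]
force: [-0.3, -0.1, -0.6]
grip_width: 0.016
grasp_force: 25.0
time_s: 24.82
tool_pos: [0.6149, 0.0251, 0.1421]
tool_rot: [180.0, 0.0, 96.1]
force: [0.0, -0.1, -0.2]
grip_width: 0.0157
grasp_force: 25.0
```

```bash
python3 -m creep '0 -0.0005 -0.02 0 0.01;0 0 -0.02 0 0.01;0 0 -0.01 0 0.01;0 0 -0.002 0 0.01;0 0 0 0 0.01;0 0 0 0 0.01;0 0 0 0 0.01'; python3 -m creep '0 0 -0.0015 0 0.01;0 0 0 0 0.01';python3 -m creep '0 0 -0.0015 0 0.01;0 0 0 0 0.01'
```

```text
time_s: 25.7
tool_pos: [0.6156, 0.0252, 0.0905]
tool_rot: [179.9, 0.0, 96.2]
force: [0.0, 0.6, -0.7]
grip_width: 0.0155
grasp_force: 25.0
time_s: 25.95
tool_pos: [0.6151, 0.0252, 0.0883]
tool_rot: [-180.0, 0.0, 96.2]
force: [0.5, -0.3, -0.2]
grip_width: 0.0156
grasp_force: 25.0
time_s: 26.2
tool_pos: [0.6151, 0.0252, 0.0867]
tool_rot: [-180.0, 0.0, 96.2]
force: [0.7, 0.2, -1.3]
grip_width: 0.0155
grasp_force: 25.0
```

```bash
python3 -m creep '0 0 -0.001 0 0.01;0 0 0 0 0.01'
```

```text
time_s: 26.45
tool_pos: [0.6151, 0.0252, 0.0857]
tool_rot: [-180.0, -0.0, 96.2]
force: [-0.6, -0.1, -0.2]
grip_width: 0.0157
grasp_force: 25.0
```

Already below the rail's top (0.0879 reported) with no force, so the pull is entering the pocket.

```bash
python3 -m creep '0 0 -0.0015 0 0.01;0 0 0 0 0.01';python3 -m creep '0 0 -0.0015 0 0.01;0 0 0 0 0.01';python3 -m creep '0 0 -0.0015 0 0.01;0 0 0 0 0.01';python3 -m creep '0 0 -0.0015 0 0.01;0 0 0 0 0.01'
```

```text
time_s: 26.7
tool_pos: [0.6151, 0.0252, 0.0842]
tool_rot: [-180.0, 0.0, 96.2]
force: [0.0, -0.2, 0.2]
grip_width: 0.0159
grasp_force: 25.0
time_s: 26.95
tool_pos: [0.6151, 0.0252, 0.0827]
tool_rot: [-180.0, -0.0, 96.2]
force: [0.6, 0.2, -0.4]
grip_width: 0.016
grasp_force: 25.0
time_s: 27.2
tool_pos: [0.6151, 0.0252, 0.0812]
tool_rot: [-180.0, 0.0, 96.2]
force: [-0.3, 1.5, -0.7]
grip_width: 0.0159
grasp_force: 25.0
time_s: 27.45
tool_pos: [0.6151, 0.0252, 0.0797]
tool_rot: [-180.0, 0.0, 96.2]
force: [0.3, -0.2, -0.7]
grip_width: 0.0158
grasp_force: 25.0
```

```bash
python3 -m creep '0 0 -0.001 0 0.01;0 0 0 0 0.01';python3 -m creep '0 0 -0.001 0 0.01;0 0 0 0 0.01'
```

```text
time_s: 27.7
tool_pos: [0.6152, 0.0252, 0.0788]
tool_rot: [-180.0, 0.0, 96.2]
force: [0.5, 0.2, -0.1]
grip_width: 0.0158
grasp_force: 25.0
time_s: 27.95
tool_pos: [0.6153, 0.0253, 0.078]
tool_rot: [180.0, 0.0, 96.2]
force: [0.3, 1.1, 0.5]
grip_width: 0.0161
grasp_force: 25.0
```

```bash
python3 -m creep '0 0 -0.001 0 0.01;0 0 0 0 0.01'
```

```text
time_s: 28.2
tool_pos: [0.6153, 0.0252, 0.0779]
tool_rot: [180.0, 0.0, 96.2]
force: [-2.7, 0.2, 6.1]
grip_width: 0.0155
grasp_force: 25.0
```

```bash
python3 -m creep '0 0 -0.001 0 0.01;0 0 0 0 0.01';python3 -m creep '0 0 0.0018 0 0.0155;0 0 0 0 0.018;0 0 0 0 0.024;0 0 0 0 0.034;0 0 0 0 0.04;0 0 0.01 0 0.04;0 0 0.03 0 0.04;0 0 0.05 0 0.04'; python3 -m creep '0 0 0.03 0 0.06;-0.05 -0.03 0 0 0.06;-0.05 -0.03 0 0 0.06;-0.03 -0.04 0 0 0.06;0 -0.06 0 0 0.06;0 -0.06 0 0 0.06;0 -0.03 0 0 0.06;0 0 0 0 0.06'
python3 - <<'E'
from h import *
snap('top'); c=cams.calibration('top')
for n,z in (('rail_hole0',.096),('pull_rim',.096)):
    print(n,[(r['p'],ray('top',r['xy'],z)[0].round(4)) for r in finder.tip_of(n,'top')[:2]])
for n in ('rail','pull'):
  for r in finder.masks_of(n,'top')[:1]:
    print(n,r['p'],r['xy'],fit(r['mask'],RAIL if n=='rail' else PULL,(.6145,.026,95.6),.072 if n=='rail' else .086,c))
snap('side'); c=cams.calibration('side')
for n in ('rail','pull'):
  for r in finder.masks_of(n,'side')[:1]:
    m=r['mask']; print(n,r['p'],r['xy'],proj('side',[.6147,.026,.084 if n=='rail' else .107],c), [(z,fit(m,RAIL if n=='rail' else PULL,(.6145,.026,95.6),z,c)) for z in ([.068,.072,.076] if n=='rail' else [.083,.086,.09])])
E
```

```text
time_s: 28.45
tool_pos: [0.6154, 0.0252, 0.0779]
tool_rot: [180.0, 0.1, 96.2]
force: [-5.5, -0.5, 11.2]
grip_width: 0.0158
grasp_force: 25.0
time_s: 29.45
tool_pos: [0.6141, 0.025, 0.1677]
tool_rot: [-179.8, -0.0, 96.2]
force: [0.2, -0.9, 0.7]
grip_width: 0.0398
grasp_force: 0.0
time_s: 30.45
tool_pos: [0.4847, -0.2277, 0.198]
tool_rot: [180.0, 0.0, 95.9]
force: [0.4, 1.3, -0.9]
grip_width: 0.06
grasp_force: 0.0
rail_hole0 [(0.81, array([0.6189, 0.0294, 0.096 ]))]
pull_rim [(0.16, array([0.6225, 0.0292, 0.096 ]))]
rail 0.96 [277.6, 164.6] (array([6.1460e-01, 2.6200e-02, 9.5677e+01]), np.float64(0.701))
pull 0.95 [270.4, 158.9] (array([6.1560e-01, 2.7000e-02, 9.7317e+01]), np.float64(0.916))
rail 0.72 [261.4, 179.3] [[264.80063495 178.77147644]] [(0.068, (array([6.27000e-01, 1.95000e-02, 9.58953e+01]), np.float64(0.689))), (0.072, (array([6.21100e-01, 2.31000e-02, 9.61115e+01]), np.float64(0.686))), (0.076, (array([6.15700e-01, 2.64000e-02, 9.66997e+01]), np.float64(0.68)))]
pull 0.6 [264.7, 175.3] [[264.78983783 173.46789839]] [(0.083, (array([6.339000e-01, 1.750000e-02, 1.089496e+02]), np.float64(0.695))), (0.086, (array([6.29700e-01, 1.91000e-02, 9.61738e+01]), np.float64(0.654))), (0.09, (array([6.237000e-01, 2.420000e-02, 1.105943e+02]), np.float64(0.688)))]
```

The rail pose is unchanged at (0.6146, 0.0262, 95.7°), with the pull seated within about 1 mm of the pocket centre. The arm is clear.

```bash
python3 -c "
from cell import ticket; print(ticket.sign_off())"
```

```text
the job is handed in; nothing more can be done
None
```

The pocketed rail lies level and squarely across the carving rest's ridge, with the short pull pressed into its pocket, rib up; the job is handed in at about 31 s, with no verdict returned.

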